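# Hold the meter-test cover at its balance point

### The job

First, with the clear cover still down, push the blue carrier along its rail until it clicks into the notch of the test station, the meter squarely under the cover. Then grip the cover's red bar handle and swing the cover up steadily to its balance point, a little past upright, where it would fall neither way; its stay has been taken off, so do not let it drop shut or go over backwards. Finish while still gripping the bar and holding the cover there, so that a colleague has both hands free to wire the meter, and leave the phone, spare module, gas stay and multimeter where they lie.

Things in the scene. Friction and masses are not known exactly. Their poses are not given: they have to be found in the camera images.
- fixture: Fixed meter-test fixture, aluminium base 190 x 560 mm, top 18 mm above the desk. Origin on the desk under the test station's centre; x points from handle side to hinge side, y along the rail the way the carrier is pushed. Base spans y = -360 to 200 mm. Rail at x = 0. Grey hinge wall at x = 73 to 83 mm, 122 mm high; front posts at x = -72, y = +-58 mm, 70 mm high; lamp box at x = -66, y = 135 mm.
- carrier (a joint): Travel of the blue carrier in m, growing to fixture +y: 0 loading notch, 0.16 test-station notch, 0.20 end stop; starts between the notches. Slides with about 1 N plus some drag. A spring ball rides over a ridge 8 mm before the notch centre (push of 6 to 14 N), then pulls the carrier home from within 6 mm. Shoved hard or far it may go past; it can be brought back by the knob.
- carrier_knob (a point): Centre of the carrier's upright black knob, 24 mm diameter, 60 to 96 mm above the desk, on a thin stem, on the rail's line, 140 mm to fixture -y of the centre of the meter fixed on the carrier (90 x 72 mm, top 102 mm above the desk). Carrier plate top 44 mm above the desk, 110 mm wide. A black socket strip, top 67 mm above the desk, begins 40 mm from the knob's centre on the meter side.
- knob_home (a point): Fixed point: where the knob's centre stands when the carrier is seated in the test-station notch, 75 mm clear of the cover's side. Beside it, on the handle side, a yellow line on the base plate meets the yellow line on the carrier plate beside the knob.
- cover_angle (a joint): Opening angle of the clear cover in rad: 0 shut, level; 1.571 upright; 2.3 back stop. 130 mm wide, top panel reaching 144 mm from the hinge, front skirt 56 mm deep, 0.3 to 0.5 kg, no spring, next to no friction. Its centre of mass lies 100 mm from the hinge and 10 mm to the skirt's side, so it balances at 1.67 rad (96 degrees, leaning 6 degrees back): below that it falls shut, above it falls back.
- cover_hinge (a point): Fixed point: middle of the cover's hinge axis, 126 mm above the desk and 72 mm to fixture +x of the fixture's origin. The axis runs along fixture y.
- handle_bar (a point): Middle of the cover's red bar handle: round, 12 mm thick, 104 mm long, parallel to the hinge axis, 47 mm off the cover's front edge in the plane of the top panel, on 10 mm legs 50 mm either side. Shut, it is 126 mm above the desk with free air below; at angle a it lies 191*cos(a) mm to fixture -x of the hinge axis and 191*sin(a) mm above it.
- cover: The clear cover with its frame and bar handle as one solid. Its origin lies in the middle of the hinge axis; its x axis points from the bar to the hinge and turns with the cover, its y axis runs along the hinge.
- phone: Black smartphone lying flat, 150 x 72 x 9 mm, origin under its centre. Leave alone.
- spare_module: Small white and grey DIN-rail module, 90 x 36 mm, 62 mm high, origin under its centre. Leave alone.
- gas_stay: The cover's gas stay, taken off: black tube and steel rod, 232 mm long, 16 mm thick, lying flat. Leave alone.
- multimeter: Orange and black hand multimeter lying flat, 165 x 80 mm, 46 mm high, origin under its centre. Leave alone.

How it is judged (in metres and radians):
On the way, in this order (a step that is already met when the one before it is completed fails the run):
1. the carrier is seated in the test-station notch with the cover still down (value of joint carrier between 0.156 and 0.164 m and value of joint cover_angle below 0.15 rad), for 0.3 s.
2. the cover is gripped by its bar and held still at its balance point (value of joint cover_angle between 1.6 and 1.74 rad and velocity of joint cover_angle between -0.05 and 0.05 rad/s and contact force between the fingers and cover above 1 N and distance between the grasp point and handle_bar below 0.06 m), for 0.5 s.
At the end, for the whole second after the job is handed in: The carrier sits in the test-station notch (within 4 mm of 0.16 m), and the cover is held within 0.07 rad (4 degrees) of its balance point at 1.67 rad, still (under 0.05 rad/s), with the fingers gripping its bar handle by more than 1 N (grasp point within 60 mm of the middle of the bar) (all of step 2 and value of joint carrier between 0.156 and 0.164 m); the arm keeps its last pose, push and grip.
It fails at once if the phone, spare module, gas stay or multimeter is moved by more than 20 mm (distance of any of phone, spare_module, gas_stay, multimeter from where it was at the start of the episode above 0.02 m).
It fails at once if the cover is thrown or dropped (faster than 2 rad/s) (velocity of joint cover_angle above 2 rad/s or velocity of joint cover_angle below -2 rad/s).
It fails at once if the cover goes over backwards (beyond 1.95 rad) (value of joint cover_angle above 1.95 rad).
It also fails if it takes over 64 s, if anything falls off the work surface, if the arm or the gripper's body presses on something with over 40 N, if the wrist force passes 120 N, or if a joint passes its speed limit or range.

### The arm

A 7-joint arm with a two-finger parallel gripper is mounted at the origin on the work surface. World frame = base frame: x ahead of the robot, y to its left, z up, the work surface at z = 0. Lengths are in m, angles in degrees, forces in N, time in s.
With the tool pointing down it reaches from about 0.35 to 0.9 m from the base axis. Payload 19.9 kg.
Tool frame: the origin (TCP) lies midway between the tips of the shut fingers; the grasp point (between the pads) lies 19 mm behind it (r.pinch_z is the distance from the TCP to the grasp point, in m); z points along the fingers, y is the line along which they close (so a half turn about z gives the same grasp; the last joint's range is limited). The gripper opens to 94 mm and grips with 3 to 60 N. Pads are 16 mm wide; open, the fingers measure 119 mm over their backs; the gripper's body (75 mm by 177 mm) begins 78 mm behind the grasp point.
Start: joints at [-79.326, 23.915, -0.59, 92.452, 0.269, 63.638, -3.037], TCP at [0.141, 0.609, 0.205] pointing down, gripper open.
Joint ranges: [-161.28, 161.28], [-22.2, 115.67], [-73.04, 71.86], [3.21, 147.25], [-68.34, 248.33], [10.77, 114.83], [-161.83, 161.83]. Speed limits (degrees/s): [108.29, 108.29, 136.94, 136.94, 172.46, 172.46, 172.46].

### API

Orientations are given as a 3x3 rotation matrix whose columns are the frame's x, y, z axes.
In Python, from workcell import read_state, optics, job_done, r gives the robot as it stands.
- The arm moves only by the tool jog_arm, never from a script. Its argument "commands" is a list of rows, each a list of 3 entries, a list of its own where there are three numbers: the turn, a rotation vector about the tool's x, y, z in degrees, then the shift along the tool's x, y, z in cm, then the opening, from 0 (shut) to 1 (fully open). A call has 1 to 10 rows; each row shifts and turns the commanded pose from where the row before left it, along the tool's axes as they then stand; what a row does not reach is not made up. A row lasts 1/12 s, in which the tool goes at most 41.7 mm and 7.16 degrees, less where a joint would pass 70% of its speed; a pose out of reach is approached as far as the arm can. A call is refused whole if a number of a shift passes 4.17 or a number of a turn 7.16, either way. A call with a gripper value outside its range is refused whole. The fingers move at their own pace and stop on an object; "force" is the grip in N (left out, the last holds). Time passes only in rows, so rows that do not move let the fingers close. It gives the time, the measured TCP pose, the force, the opening and the grip force at its end, in the units of the state.
- read_state(): the state, without advancing time (a new reading comes with each control period).
- optics.camera(name): name is "scene" or "top" or "wrist"; returns a dict with "image" (480x640x3 uint8, red, green, blue), "K" (3x3 intrinsics, pixels), "distortion" ([k1, k2, p1, p2, k3] as OpenCV has them; the pictures are not rectified), "R" (3x3) and "t" (3): a world point X has camera coordinates R X + t. Camera axes: x right, y down, z forward; pixel columns grow to the right and rows downward; lengths in m; the calibration is good to about 2 mm. A picture is of the moment at which its call begins. There is no depth.
- job_done(): hands the job in; it is judged then, once.
The state is a dict: "t": time; "joint_pos": joint angles; "qvel": joint speeds; "effort": joint torques, N m; "tool_pos": TCP position; "tcp_rot": TCP orientation; "contact_force": force on the tool from outside, world axes, zero at the start; "moment": the same for the moment, N m; "grip_width": opening from 0.0 (shut) to 1.0 (fully open); "grasp_force": force on a finger pad.
Only numpy, scipy, OpenCV 4.12 (cv2) and the standard library are available. Lean on these libraries where they do the work, as an engineer would, in place of code of your own. Each camera call takes 0.05 s, during which the arm holds its last target. There are 200 camera calls.

## Working session

There is one attempt and no reset: what is moved stays moved. The work goes in short steps, Python scripts to look and compute and a tool call to move; the robot and the scene stay as the last step left them, time stands still between calls to the robot, and variables do not carry over. Pictures are saved under pics/ and viewed, at most 10 in all, crops included, and the job is handed in when it is done.

Besides the shell and the picture viewer there is one more tool, called after "Emit:" as a command line: name --argument value ..., lists and objects as JSON in quotes. jog_arm: Moves the arm, as the interface text tells. Its arguments: {"type":"object","properties":{"commands":{"type":"array","items":{"type":"array"}},"force":{"type":"number"}},"required":["commands"]}

```bash
mkdir -p pics; python3 - <<'E'
from workcell import read_state, optics, r
import cv2,numpy as np
s=read_state();print(s['t'],s['tool_pos'],np.round(s['tcp_rot'],3))
for n in("scene","top"):
    c=optics.camera(n);cv2.imwrite(f"pics/{n}0.png",c["image"][:,:,::-1]);print(n,c["K"],c["distortion"],np.round(-c["R"].T@c["t"],3),np.round(c["R"],2))
E
```

```text
0.0 [0.14107634 0.60848732 0.20484743] [[-0.974  0.226 -0.   ]
 [ 0.226  0.974 -0.001]
 [-0.    -0.001 -1.   ]]
scene [[533.8999674    0.         320.3549073 ]
 [  0.         533.8999674  249.40988972]
 [  0.           0.           1.        ]] [-0.05389855  0.          0.          0.          0.        ] [ 1.229 -0.245  1.017] [[ 0.43  0.9  -0.01]
 [ 0.69 -0.34 -0.63]
 [-0.57  0.26 -0.77]]
top [[547.54832793   0.         311.94921819]
 [  0.         547.54832793 239.96407404]
 [  0.           0.           1.        ]] [-0.04142761  0.          0.          0.          0.        ] [0.435 0.079 1.243] [[-0.01 -1.    0.02]
 [-0.99  0.01 -0.11]
 [ 0.11 -0.02 -0.99]]
```

View pics/scene0.png

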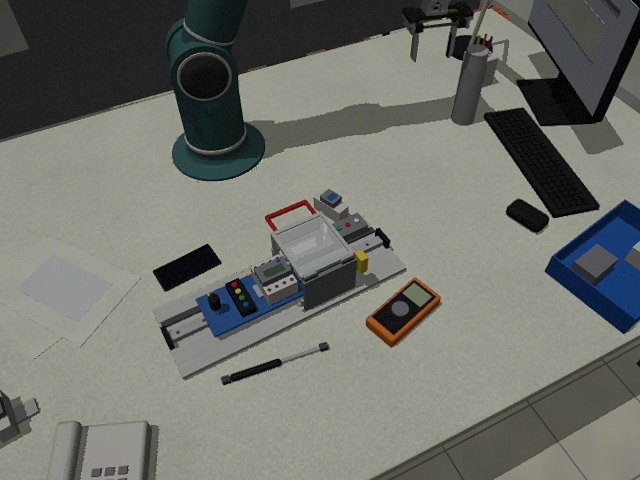

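View pics/top0.png

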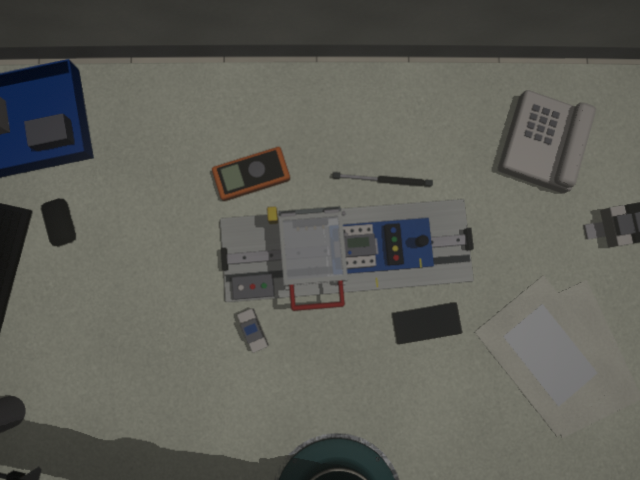

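The scene view shows the red bar at about (290,215), the knob at (214,300) and the blue carrier partly under the cover. In the top view the bar is at (317,300), the knob at (420,240) and the base corners at about (220,217), (465,200), (472,283) and (224,301). The handle side faces the robot, and the push direction is to image left (world +y).

```bash
cat > h.py <<'E'
import cv2,numpy as np
from workcell import optics,read_state
def ray(c,p):
    u=cv2.undistortPoints(np.array([[p]],float),c["K"],np.array(c["distortion"]))[0,0]
    R=np.array(c["R"]);d=R.T@np.array([*u,1]);return -R.T@np.array(c["t"]),d/np.linalg.norm(d)
def plane(c,p,z):
    o,d=ray(c,p);return o+d*(z-o[2])/d[2]
def cross(a,b):
    (o,d),(q,e)=a,b
    s=np.linalg.lstsq(np.c_[d,-e],q-o,rcond=None)[0];x,y=o+s[0]*d,q+s[1]*e
    return (x+y)/2,np.linalg.norm(x-y)
def redmask(im,v=90):
    h=cv2.cvtColor(im,cv2.COLOR_RGB2HSV);m=((h[...,0]<8)|(h[...,0]>172))&(h[...,1]>150)&(h[...,2]>v)
    return m.astype(np.uint8)
def big(m):
    n,l,s,_=cv2.connectedComponentsWithStats(m);return (l==1+np.argmax(s[1:,4]))
E
python3 - <<'E'
from h import *
T=optics.camera("top");S=optics.camera("scene")
m=big(redmask(T["image"],60));ys,xs=np.nonzero(m);print("red",xs.min(),xs.max(),ys.min(),ys.max())
P=np.array([plane(T,(x,y),.126)[:2] for x,y in zip(xs,ys)])
print("red rect",cv2.minAreaRect(P.astype(np.float32)),cv2.boxPoints(cv2.minAreaRect(P.astype(np.float32))).round(4).tolist())
# blue carrier in top view
h=cv2.cvtColor(T["image"],cv2.COLOR_RGB2HSV);b=((abs(h[...,0].astype(int)-108)<12)&(h[...,1]>150)&(h[...,2]>60)).astype(np.uint8);b[:,:345]=0;b=big(b)
ys,xs=np.nonzero(b);B=np.array([plane(T,(x,y),.044)[:2] for x,y in zip(xs,ys)],np.float32)
print("blue",cv2.boxPoints(cv2.minAreaRect(B)).round(4).tolist())
# knob, dark blobs near guesses
for c,p in((T,(420,240)),(S,(214,300))):
    g=cv2.cvtColor(c["image"],cv2.COLOR_RGB2GRAY);x,y=p;w=g[y-16:y+17,x-16:x+17];mm=(w<25).astype(np.uint8)
    n,l,s,ce=cv2.connectedComponentsWithStats(mm);print([(q[:5].tolist(),(k+[x-16,y-16]).round(1)) for q,k in zip(s[1:],ce[1:]) if q[4]>8])
for p in((220,217),(465,200),(472,283),(224,301)): print(plane(T,p,.018).round(4))
def crop(c,x,y,w,h,f): return cv2.resize(c["image"][y:y+h,x:x+w,::-1],None,fx=f,fy=f,interpolation=cv2.INTER_CUBIC)
a=crop(T,210,190,270,130,2.9);d=crop(S,150,190,270,190,2.9)[:320]
cv2.imwrite("pics/c1.png",np.clip(np.vstack([a[:280],d[:320]]).astype(float)*1.3,0,255))
E
```

```text
red 291 342 285 309
red rect ((0.44223305583000183, 0.042911551892757416), (0.04662959650158882, 0.10392386466264725), 0.37320420145988464) [[0.4185999929904938, 0.09470000118017197], [0.41929998993873596, -0.009200000204145908], [0.4659000039100647, -0.008899999782443047], [0.4652000069618225, 0.0949999988079071]]Traceback (most recent call last):
  File "<stdin>", line 7, in <module>
  File "h.py", line 16, in big
    n,l,s,_=cv2.connectedComponentsWithStats(m);return (l==1+np.argmax(s[1:,4]))
                                                             ~~~~~~~~~^^^^^^^^^
    return _wrapfunc(a, 'argmax', axis=axis, out=out, **kwds)
    return bound(*args, **kwds)
ValueError: attempt to get argmax of an empty sequence
```

```bash
python3 - <<'E'
from h import *
T=optics.camera("top");S=optics.camera("scene")
h=cv2.cvtColor(T["image"],cv2.COLOR_RGB2HSV);print(h[260,370],h[232,390])
b=((abs(h[...,0].astype(int)-h[260,370,0])<12)&(h[...,1]>120)).astype(np.uint8);b[:,:345]=0;b[:,440:]=0;b[:210]=0;b=big(b)
ys,xs=np.nonzero(b);B=np.array([plane(T,(x,y),.044)[:2] for x,y in zip(xs,ys)],np.float32)
print("blue",cv2.boxPoints(cv2.minAreaRect(B)).round(4).tolist())
m=big(redmask(T["image"],60))
ys,xs=np.nonzero(m)
# front edge of bar: lowest row per column
q=[(x,ys[xs==x].max()) for x in range(294,341)]
P=np.array([plane(T,p,.126)[:2] for p in q]);f=np.polyfit(P[:,1],P[:,0],1);print("bar slope dx/dy deg",np.degrees(np.arctan(f[0])),np.polyval(f,.043))
for c,p in((T,(420,240)),(S,(214,300))):
    g=cv2.cvtColor(c["image"],cv2.COLOR_RGB2GRAY);x,y=p;w=g[y-16:y+17,x-16:x+17];mm=(w<35).astype(np.uint8)
    n,l,s,ce=cv2.connectedComponentsWithStats(mm);print([(q[:5].tolist(),(k+[x-16,y-16]).round(1)) for q,k in zip(s[1:],ce[1:]) if q[4]>8])
for p in((220,217),(465,200),(472,283),(224,301)): print(plane(T,p,.018).round(4))
def crop(c,x,y,w,h,f): return cv2.resize(c["image"][y:y+h,x:x+w,::-1],None,fx=f,fy=f,interpolation=cv2.INTER_CUBIC)
a=crop(T,210,195,270,117,2.8);d=crop(S,150,280,270,95,2.8)
cv2.imwrite("pics/c1.png",np.clip(np.vstack([a,d]).astype(float)*1.4,0,255)[:600])
E
```

```text
[20 10 77] [114  32  40]
blue [[0.5435000061988831, -0.13920000195503235], [0.552299976348877, -0.13930000364780426], [0.5525000095367432, -0.1281999945640564], [0.5436000227928162, -0.12809999287128448]]
bar slope dx/dy deg -3.6138065980468217 0.42277849065316064
[([11, 13, 9, 10, 51], array([418.1, 242. ]))]
[([27, 0, 6, 12, 44], array([228.3, 288. ])), ([10, 10, 21, 17, 191], array([215. , 302.2])), ([25, 24, 6, 5, 9], array([225.3, 310.1]))]
[0.6255 0.2548 0.018 ]
[ 0.659  -0.3046  0.018 ]
[ 0.4689 -0.3119  0.018 ]
[0.4369 0.2452 0.018 ][ WARN:0@0.832] global loadsave.cpp:1063 imwrite_ Unsupported depth image for selected encoder is fallbacked to CV_8U.
```

View pics/c1.png

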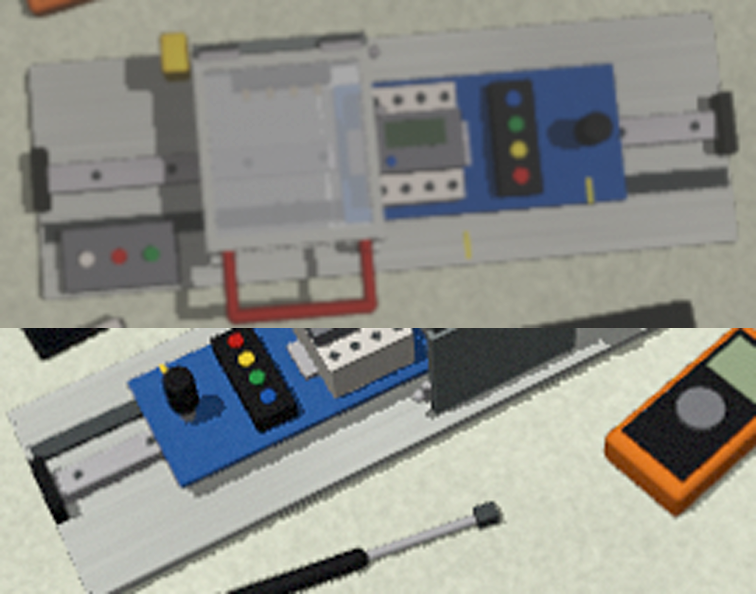

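The crop shows the knob top at top-image (422,241), the yellow carrier mark at (420.7,263) and the base mark at (377,282). The fixture is yawed about +3.5° from world. I'm turning the tool to the fixture axes (tool x = fixture y, tool y = fixture x).

Emit:
jog_arm --commands '[[[0, 0, 7.1], [0, 0, 0], 0.6], [[0, 0, 7.1], [0, 0, 0], 0.6], [[0, 0, 7.1], [0, 0, 0], 0.6], [[0, 0, 7.1], [0, 0, 0], 0.6], [[0, 0, 7.1], [0, 0, 0], 0.6], [[0, 0, 7.1], [0, 0, 0], 0.6], [[0, 0, 7.1], [0, 0, 0], 0.6], [[0, 0, 7.1], [0, 0, 0], 0.6], [[0, 0, 7.1], [0, 0, 0], 0.6], [[0, 0, 7.1], [0, 0, 0], 0.6]]'

```text
t: 1.13
tool_pos: [0.1411, 0.6088, 0.2054]
tcp_rot: [[-0.098, 0.995, -0.0], [0.995, 0.098, -0.0], [-0.0, -0.0, -1.0]]
contact_force: [-0.2, -0.2, -1.3]
grip_width: 0.598
grasp_force: 0.0
```

```bash
cat >> h.py <<'E'
a=np.radians(3.5);X=np.array([np.cos(a),np.sin(a),0]);Y=np.array([-np.sin(a),np.cos(a),0])
def yellow(im):
    h=cv2.cvtColor(im,cv2.COLOR_RGB2HSV).astype(int);m=((abs(h[...,0]-27)<7)&(h[...,1]>90)&(h[...,2]>60)).astype(np.uint8)
    n,l,s,c=cv2.connectedComponentsWithStats(m);return [(c[i].round(1),s[i,2:5].tolist()) for i in range(1,n) if s[i,4]>3]
E
python3 - <<'E'
from h import *
T=optics.camera("top");S=optics.camera("scene")
k=plane(T,(422.1,240.7),.096);print("knob top view",k.round(4),"scene (top centre crop 178,372)",plane(S,(150+178/2.8,280+(374-328)/2.8),.096).round(4))
print(cross(ray(T,(422.1,240.7)),ray(S,(150+178/2.8,280+(374-328)/2.8))))
c=plane(T,(420.7,262.9),.044);b=plane(T,(376.8,282.1),.018);print(c,b,"travel",(b-c)@Y)
print("knob-line along Y",(k-c)@Y, "home from base line",(k+Y*((b-k)@Y)).round(4))
O=np.array([.545,.051,0]);print("home from origin",O-.14*Y, "knob fixture xy",(k-O)@X,(k-O)@Y)
print(yellow(T["image"]))
s=read_state();print(s["tool_pos"],s["tcp_rot"].round(3),s["joint_pos"])
E
```

```text
knob top view [ 0.5579 -0.1839  0.096 ] scene (top centre crop 178,372) [ 0.5617 -0.1854  0.096 ]
(array([ 0.55837617, -0.18501841,  0.09132731]), np.float64(0.00012245625570674447))
[ 0.51419913 -0.1908675   0.044     ] [ 0.47415229 -0.09604097  0.018     ] travel 0.09709446457183755
knob-line along Y 0.004296642409292048 home from base line [ 0.5522 -0.0913  0.096 ]
home from origin [ 0.5535468  -0.08873887  0.        ] knob fixture xy -0.001469575503798897 -0.23523937892520674
[(array([271.9, 213.7]), [11, 15, 137]), (array([394.8, 247.9]), [7, 7, 34]), (array([420.1, 262.9]), [2, 8, 9]), (array([376.5, 282. ]), [2, 9, 12])]
[0.14100887 0.60885164 0.20535082] [[-0.101  0.995  0.   ]
 [ 0.995  0.101 -0.   ]
 [-0.     0.    -1.   ]] [-89.65077872  24.26667073  13.16961151  92.84326029  -5.98416704
  63.59094685 -69.14762726]
```

Emit:
jog_arm --commands '[[[0, 0, 2.3], [-3, 1.3, 0], 0.6], [[0, 0, 0], [-3, 1.4, 0], 0.6], [[0, 0, 0], [-3, 1.4, 0], 0.6], [[0, 0, 0], [-3, 1.4, 0], 0.6], [[0, 0, 0], [-3, 1.4, 0], 0.6], [[0, 0, 0], [-3, 1.4, 0], 0.6], [[0, 0, 0], [-3, 1.4, 0], 0.6], [[0, 0, 0], [-3, 1.4, 0], 0.6], [[0, 0, 0], [-3, 1.4, 0], 0.6], [[0, 0, 0], [-3, 1.4, 0], 0.6]]'

```text
t: 2.07
tool_pos: [0.3006, 0.3174, 0.2056]
tcp_rot: [[-0.069, 0.998, 0.0], [0.998, 0.069, 0.0], [0.0, 0.0, -1.0]]
contact_force: [0.8, 0.2, -0.2]
grip_width: 0.603
grasp_force: 0.0
```

Emit:
jog_arm --commands '[[[0, 0, 0], [-3, 1.4, 0], 0.6], [[0, 0, 0], [-3, 1.4, 0], 0.6], [[0, 0, 0], [-3, 1.4, 0], 0.6], [[0, 0, 0], [-3, 1.4, 0], 0.6], [[0, 0, 0], [-3, 1.4, 0], 0.6], [[0, 0, 0], [-3, 1.4, 0], 0.6], [[0, 0, 0], [-3, 1.4, 0], 0.6], [[0, 0, 0], [-3, 1.4, 0], 0.6], [[0, 0, 0], [-3, 1.4, 0], 0.6], [[0, 0, 0], [-3, 1.4, 0], 0.6]]'

```text
t: 2.9
tool_pos: [0.4595, 0.0269, 0.2058]
tcp_rot: [[-0.069, 0.998, 0.001], [0.998, 0.069, 0.0], [0.0, 0.001, -1.0]]
contact_force: [-0.2, 1.3, 0.2]
grip_width: 0.603
grasp_force: 0.0
```

Emit:
jog_arm --commands '[[[0, 0, 0.4], [-2.7, 1.05, 0], 0.6], [[0, 0, 0], [-2.7, 1.05, 0], 0.6], [[0, 0, 0], [-2.7, 1.05, 0], 0.6], [[0, 0, 0], [-2.7, 1.05, 0], 0.6], [[0, 0, 0], [-2.7, 1.05, 0], 0.6], [[0, 0, 0], [-2.7, 1.05, 0], 0.6], [[0, 0, 0], [-2.7, 1.05, 0], 0.6], [[0, 0, 0], [-2.7, 1.05, 0], 0.6], [[0, 0, 0], [0, 0, 2], 0.6], [[0, 0, 0], [0, 0, 0], 0.6]]'

```text
t: 3.73
tool_pos: [0.554, -0.1834, 0.1828]
tcp_rot: [[-0.059, 0.998, -0.004], [0.998, 0.059, -0.0], [0.0, -0.004, -1.0]]
contact_force: [-0.8, 0.7, -0.6]
grip_width: 0.6
grasp_force: 0.0
```

```bash
python3 - <<'E'
from h import *
W=optics.camera("wrist");T=optics.camera("top")
s=read_state();print(s["tool_pos"],s["tcp_rot"].round(3))
R=np.array(W["R"]);
for z in(.096,.06):
    p=R@np.array([.558,-.185,z])+np.array(W["t"]);print(cv2.projectPoints(p[None],np.zeros(3),np.zeros(3),W["K"],np.array(W["distortion"]))[0].ravel())
cv2.imwrite("pics/w1.png",W["image"][:,:,::-1])
E
```

```text
[ 0.55469421 -0.18193137  0.18518589] [[-0.06   0.998 -0.002]
 [ 0.998  0.06   0.   ]
 [ 0.    -0.002 -1.   ]]
[328.81202636 251.37004723]
[328.20106991 238.65199792]
```

View pics/w1.png

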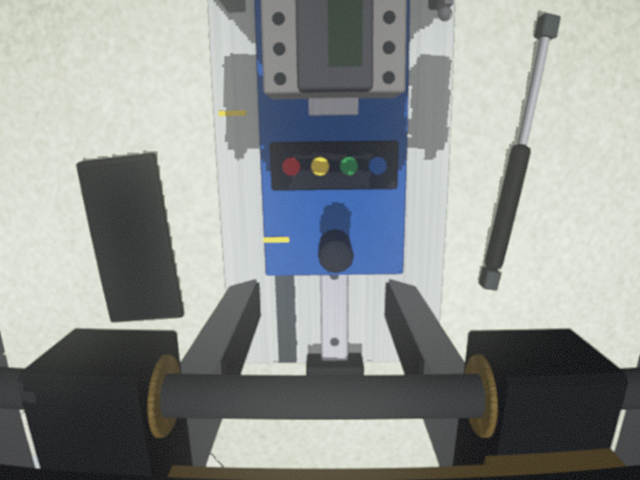

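In the wrist view the knob top is at (335,254), about 4 mm further in +x than I estimated. The yellow carrier line is at (276,240) and the base line at (231,113). I'll shift, go down and grip.

Emit:
jog_arm --commands '[[[0, 0, 0], [-0.4, 0.6, 0], 0.6], [[0, 0, 0], [0, 0, 2], 0.6], [[0, 0, 0], [0, 0, 2], 0.6], [[0, 0, 0], [0, 0, 2], 0.6], [[0, 0, 0], [0, 0, 2], 0.6], [[0, 0, 0], [0, 0, 2], 0.6], [[0, 0, 0], [0, 0, 2], 0.6], [[0, 0, 0], [0, 0, 0], 0.6], [[0, 0, 0], [0, 0, 0], 0.6]]'

```text
t: 4.58
tool_pos: [0.5618, -0.1855, 0.066]
tcp_rot: [[-0.058, 0.998, -0.0], [0.998, 0.058, 0.0], [0.0, -0.0, -1.0]]
contact_force: [-0.2, 0.7, -0.3]
grip_width: 0.597
grasp_force: 0.0
```

Emit:
jog_arm --commands '[[[0, 0, 0], [0, 0, 0], 0.1], [[0, 0, 0], [0, 0, 0], 0.1], [[0, 0, 0], [0, 0, 0], 0.1], [[0, 0, 0], [0, 0, 0], 0.1], [[0, 0, 0], [0, 0, 0], 0.1], [[0, 0, 0], [0, 0, 0], 0.1], [[0, 0, 0], [0, 0, 0], 0.1], [[0, 0, 0], [0, 0, 0], 0.1]]' --force 25

```text
t: 5.25
tool_pos: [0.5628, -0.1858, 0.066]
tcp_rot: [[-0.057, 0.998, 0.002], [0.998, 0.057, -0.0], [-0.001, 0.002, -1.0]]
contact_force: [7.7, 0.4, -1.4]
grip_width: 0.251
grasp_force: 25.0
```

Emit:
jog_arm --commands '[[[0, 0, 0], [0.5, 0.2, 0], 0.1], [[0, 0, 0], [1, 0, 0], 0.1], [[0, 0, 0], [1, 0, 0], 0.1], [[0, 0, 0], [1, 0, 0], 0.1], [[0, 0, 0], [1, 0, 0], 0.1], [[0, 0, 0], [1, 0, 0], 0.1], [[0, 0, 0], [1, 0, 0], 0.1], [[0, 0, 0], [0.8, 0, 0], 0.1], [[0, 0, 0], [0.5, 0, 0], 0.1], [[0, 0, 0], [0, 0, 0], 0.1]]'

```text
t: 6.08
tool_pos: [0.5572, -0.1074, 0.0658]
tcp_rot: [[-0.057, 0.998, -0.003], [0.998, 0.057, 0.001], [0.001, -0.003, -1.0]]
contact_force: [-15.6, -0.4, 18.6]
grip_width: 0.252
grasp_force: 25.0
```

```bash
python3 - <<'E'
from h import *
T=optics.camera("top");W=optics.camera("wrist")
s=read_state();print(s["tool_pos"],s["contact_force"])
print(yellow(T["image"]));yw=yellow(W["image"]);print(yw)
for c,_ in yw: print([plane(W,c,z).round(4) for z in(.018,.044)])
E
```

```text
[ 0.55727814 -0.10813207  0.06586463] [-15.47088195  -0.65895691  18.49544499]
[(array([272. , 214.3]), [11, 16, 147]), (array([358.7, 251. ]), [6, 5, 24])]
[(array([295.8, 175.9]), [31, 31, 750]), (array([179.9, 240.6]), [38, 7, 230]), (array([232.7, 287.3]), [39, 8, 287]), (array([387.6, 363.8]), [2, 4, 5]), (array([251. , 365.2]), [3, 3, 5]), (array([392.2, 367. ]), [3, 5, 6]), (array([388.1, 370.2]), [4, 6, 10]), (array([396., 370.]), [3, 5, 5]), (array([248.8, 373. ]), [5, 6, 11]), (array([256.5, 372.5]), [4, 2, 4]), (array([247.5, 382. ]), [7, 10, 22]), (array([395.9, 381.3]), [5, 6, 7]), (array([398.2, 384.2]), [5, 3, 6]), (array([398.2, 388.8]), [3, 6, 8]), (array([244., 390.]), [1, 5, 5]), (array([248.4, 390.6]), [5, 4, 8]), (array([398.9, 394.9]), [3, 5, 9]), (array([246.8, 401.6]), [8, 20, 41]), (array([395.7, 396.3]), [3, 4, 6]), (array([397.3, 402.9]), [6, 7, 16]), (array([396.9, 411. ]), [8, 9, 30]), (array([248.5, 411.5]), [2, 4, 4]), (array([243.2, 415.2]), [2, 3, 4]), (array([394.3, 422. ]), [14, 16, 56]), (array([249.2, 422. ]), [14, 8, 31]), (array([387.4, 422.4]),
[... 7358 characters left out ...]
018 ]), array([ 0.5119, -0.2327,  0.044 ])]
[array([ 0.5969, -0.2514,  0.018 ]), array([ 0.5919, -0.227 ,  0.044 ])]
[array([ 0.6726, -0.2487,  0.018 ]), array([ 0.659 , -0.2246,  0.044 ])]
[array([ 0.5108, -0.257 ,  0.018 ]), array([ 0.5157, -0.2319,  0.044 ])]
[array([ 0.5368, -0.256 ,  0.018 ]), array([ 0.5387, -0.2311,  0.044 ])]
[array([ 0.5908, -0.2525,  0.018 ]), array([ 0.5865, -0.2279,  0.044 ])]
[array([ 0.6002, -0.251 ,  0.018 ]), array([ 0.5949, -0.2267,  0.044 ])]
[array([ 0.6751, -0.2496,  0.018 ]), array([ 0.6612, -0.2254,  0.044 ])]
[array([ 0.4919, -0.2599,  0.018 ]), array([ 0.499 , -0.2346,  0.044 ])]
[array([ 0.5328, -0.2582,  0.018 ]), array([ 0.5352, -0.2331,  0.044 ])]
```

Emit:
jog_arm --commands '[[[0, 0, 0], [0.3, -0.1, -0.1], 0.1], [[0, 0, 0], [0.3, -0.1, 0], 0.1], [[0, 0, 0], [0.3, -0.1, 0], 0.1], [[0, 0, 0], [0.3, 0, 0], 0.1], [[0, 0, 0], [0.2, 0, 0], 0.1], [[0, 0, 0], [0.2, 0, 0], 0.1], [[0, 0, 0], [0, 0, 0], 0.1], [[0, 0, 0], [0, 0, 0], 0.1]]'

```text
t: 6.85
tool_pos: [0.556, -0.091, 0.0666]
tcp_rot: [[-0.058, 0.998, 0.001], [0.998, 0.058, 0.001], [0.001, 0.001, -1.0]]
contact_force: [4.0, 5.3, -3.7]
grip_width: 0.247
grasp_force: 25.0
```

```bash
cat > y.py <<'E'
from h import *
W=optics.camera("wrist");s=read_state();print(s["t"],s["tool_pos"].round(4),s["contact_force"].round(1))
L=[c for c,d in yellow(W["image"]) if 150<d[2]<500 and 20<d[0]<60 and d[1]<14 and c[0]<320];print(L)
L.sort(key=lambda c:c[0]);b=plane(W,L[0],.018);c=plane(W,L[1],.044);print("remaining",((b-c)@Y).round(4))
E
python3 y.py
```

```text
6.9 [ 0.5559 -0.0909  0.0666] [ 5.3  4.9 -3.9]
[array([183.5, 269.3]), array([233.4, 291. ]), array([ 91.8, 466.2])]
remaining -0.1504
```

Emit:
jog_arm --commands '[[[0, 0, 0], [0, 0, 0], 0.6], [[0, 0, 0], [0, 0, 0], 0.6], [[0, 0, 0], [0, 0, 0], 0.6], [[0, 0, 0], [0, 0, 0], 0.6], [[0, 0, 0], [0, 0, 0], 0.6], [[0, 0, 0], [0, 0, 0], 0.6]]'

```text
t: 7.4
tool_pos: [0.555, -0.0923, 0.0665]
tcp_rot: [[-0.057, 0.998, -0.0], [0.998, 0.057, -0.0], [-0.0, -0.0, -1.0]]
contact_force: [0.6, 0.3, 0.0]
grip_width: 0.595
grasp_force: 0.0
```

```bash
sed -i 's/c\[0\]<320/100<c[0]<320/' y.py; sed -i '$a cv2.imwrite("pics/w2.png",W["image"][:,:,::-1])' y.py; python3 y.py
```

```text
7.45 [ 0.5551 -0.0923  0.0665] [-0.4  0.3 -0.6]
[array([184.9, 267.1])]Traceback (most recent call last):
  File "y.py", line 4, in <module>
    L.sort(key=lambda c:c[0]);b=plane(W,L[0],.018);c=plane(W,L[1],.044);print("remaining",((b-c)@Y).round(4))
                                                             ~^^^
IndexError: list index out of range
```

Emit:
jog_arm --commands '[[[0, 0, 0], [0, 0, -2.5], 0.6], [[0, 0, 0], [0, 0, -2.5], 0.6], [[0, 0, 0], [0, 0, -2.5], 0.6], [[0, 0, 0], [0, 0, -2.5], 0.6], [[0, 0, 0], [0, 0, -2.5], 0.5], [[0, 0, 0], [0, 0, 0], 0.5], [[0, 0, 0], [0, 0, 0], 0.5]]'

```text
t: 8.03
tool_pos: [0.5556, -0.0922, 0.1924]
tcp_rot: [[-0.057, 0.998, 0.002], [0.998, 0.057, 0.0], [0.0, 0.002, -1.0]]
contact_force: [-0.3, -0.1, -0.8]
grip_width: 0.504
grasp_force: 0.0
```

```bash
python3 - <<'E'
from h import *
W=optics.camera("wrist");s=read_state();print(s["t"],s["tool_pos"].round(4),s["contact_force"].round(1))
L=[(c,d) for c,d in yellow(W["image"]) if d[2]>40 and c[1]<350];print(L)
for c,d in L: print(plane(W,c,.018).round(4),plane(W,c,.044).round(4))
cv2.imwrite("pics/w2.png",W["image"][:,:,::-1])
E
```

```text
8.0833 [ 0.555  -0.092   0.1913] [0.  0.4 0.6]
[(array([307. , 161.8]), [17, 19, 255]), (array([229.6, 223.7]), [25, 5, 103]), (array([264.9, 233.8]), [24, 5, 111])]
[ 0.5405 -0.0418  0.018 ] [ 0.5413 -0.0404  0.044 ]
[ 0.4769 -0.0975  0.018 ] [ 0.4823 -0.092   0.044 ]
[ 0.5074 -0.1046  0.018 ] [ 0.5106 -0.0986  0.044 ]
```

View pics/w2.png

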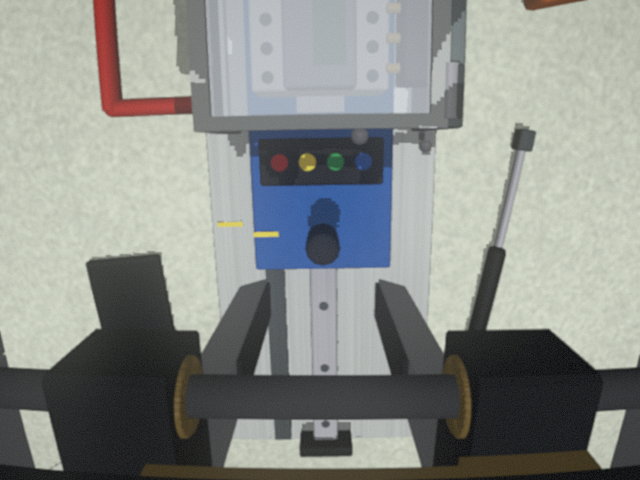

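The wrist view shows the carrier line at (265,234) and the base line at (230,224), which still reads about 3 mm short, so it's borderline. I'll move toward the bar, which clears the top camera, and check from there.

Emit:
jog_arm --commands '[[[0, 0, 0], [2.4, -1.9, 0], 0.45], [[0, 0, 0], [2.4, -1.9, 0], 0.45], [[0, 0, 0], [2.4, -1.9, 0], 0.45], [[0, 0, 0], [2.4, -1.9, 0], 0.45], [[0, 0, 0], [2.4, -2, 0], 0.45], [[0, 0, 0], [2.2, -2, 0], 0.45], [[0, 0, 0], [0, 0, 0], 0.45], [[0, 0, 0], [0, 0, 0], 0.45]]'

```text
t: 8.75
tool_pos: [0.4302, 0.0442, 0.1909]
tcp_rot: [[-0.06, 0.998, -0.001], [0.998, 0.06, 0.001], [0.001, -0.001, -1.0]]
contact_force: [0.8, 0.1, -1.0]
grip_width: 0.449
grasp_force: 0.0
```

```bash
python3 - <<'E'
from h import *
T=optics.camera("top");S=optics.camera("scene");W=optics.camera("wrist");s=read_state();print(s["t"],s["tool_pos"].round(4),s["contact_force"].round(1))
for n,c in(("T",T),("S",S)):
  for q,d in yellow(c["image"]):
    if d[2]<60: print(n,q,d,plane(c,q,.018).round(4),plane(c,q,.044).round(4))
m=redmask(W["image"],40);m[300:]=0;ys,xs=np.nonzero(big(m));print(xs.min(),xs.max(),ys.min(),ys.max())
f=lambda c,x,y,w,h,k:cv2.resize(c["image"][y:y+h,x:x+w,::-1],None,fx=k,fy=k,interpolation=cv2.INTER_CUBIC)
cv2.imwrite("pics/c3.png",np.vstack([np.hstack([f(T,340,200,130,100,3),f(S,180,220,130,100,3)]),np.pad(f(W,0,0,640,480,.6),((0,0),(0,396),(0,0)))]))
E
```

```text
8.9 [0.4316 0.0422 0.1912] [ 0.1 -0.2 -0.3]
T [352.1 251.6] [7, 6, 34] [ 0.5435 -0.0421  0.018 ] [ 0.5412 -0.0395  0.044 ]
T [378.3 267.2] [2, 8, 11] [ 0.5075 -0.1003  0.018 ] [ 0.506  -0.0965  0.044 ]
T [376.5 282. ] [2, 9, 12] [ 0.4744 -0.0954  0.018 ] [ 0.4735 -0.0917  0.044 ]
S [478.4  38.7] [4, 10, 22] [-0.1409  1.032   0.018 ] [-0.1052  0.9987  0.044 ]
S [264.8 148.5] [2, 4, 4] [0.0814 0.1155 0.018 ] [0.1113 0.1061 0.044 ]
S [268.8 146.6] [4, 3, 5] [0.0788 0.129  0.018 ] [0.1087 0.1192 0.044 ]
S [297.4 152.1] [4, 5, 7] [0.138  0.1927 0.018 ] [0.1664 0.1813 0.044 ]
S [279.8 166.2] [3, 4, 5] [0.1703 0.1247 0.018 ] [0.1979 0.115  0.044 ]
S [244.9 275.4] [7, 11, 23] [ 0.4811 -0.0954  0.018 ] [ 0.5006 -0.0993  0.044 ]
S [275.6 273. ] [6, 5, 25] [ 0.5065 -0.0284  0.018 ] [ 0.5253 -0.034   0.044 ]
312 317 215 222
```

View pics/c3.png

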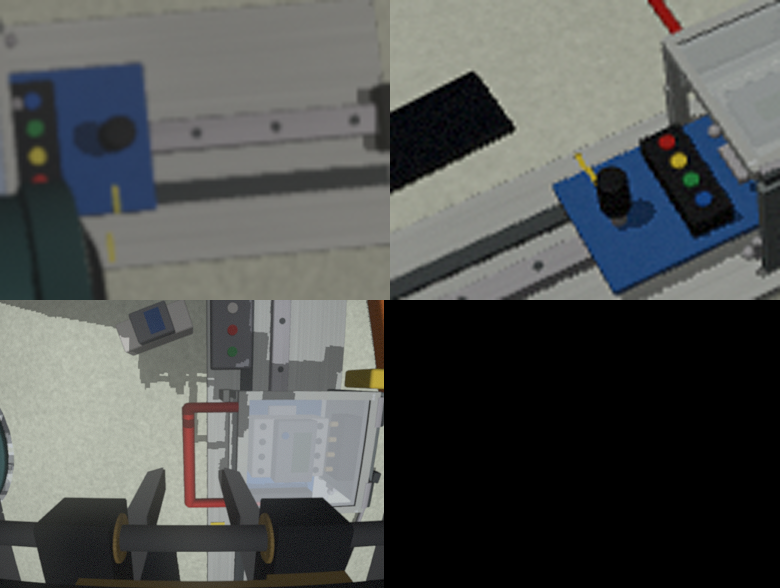

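Top and wrist views both put the carrier about 3 mm short of the marks meeting: top carrier line (378,267), base line (376.5,282). I'll go back to the knob and push it gently to centre.

Emit:
jog_arm --commands '[[[0, 0, 0], [-2.4, 1.9, 0], 0.55], [[0, 0, 0], [-2.4, 1.9, 0], 0.55], [[0, 0, 0], [-2.4, 1.9, 0], 0.55], [[0, 0, 0], [-2.4, 1.9, 0], 0.55], [[0, 0, 0], [-2.4, 2, 0], 0.55], [[0, 0, 0], [-2.2, 2, 0], 0.55], [[0, 0, 0], [0, 0, 3], 0.55], [[0, 0, 0], [0, 0, 3], 0.55], [[0, 0, 0], [0, 0, 3], 0.55], [[0, 0, 0], [0, 0, 3], 0.55]]'

```text
t: 9.73
tool_pos: [0.5549, -0.094, 0.0693]
tcp_rot: [[-0.055, 0.999, -0.001], [0.999, 0.055, -0.001], [-0.001, -0.001, -1.0]]
contact_force: [0.7, 0.2, -0.1]
grip_width: 0.546
grasp_force: 0.0
```

Emit:
jog_arm --commands '[[[0, 0, 0], [0, 0, 0.4], 0.1], [[0, 0, 0], [0, 0, 0], 0.1], [[0, 0, 0], [0, 0, 0], 0.1], [[0, 0, 0], [0, 0, 0], 0.1], [[0, 0, 0], [0, 0, 0], 0.1], [[0, 0, 0], [0, 0, 0], 0.1], [[0, 0, 0], [0, 0, 0], 0.1]]'

```text
t: 10.32
tool_pos: [0.5561, -0.0923, 0.069]
tcp_rot: [[-0.057, 0.998, 0.002], [0.998, 0.057, 0.0], [-0.0, 0.002, -1.0]]
contact_force: [-0.9, 0.8, 9.3]
grip_width: 0.252
grasp_force: 25.0
```

Emit:
jog_arm --commands '[[[0, 0, 0], [0.1, 0, 0], 0.1], [[0, 0, 0], [0.1, 0, 0], 0.1], [[0, 0, 0], [0, 0, 0], 0.1], [[0, 0, 0], [0, 0, 0], 0.1]]'

```text
t: 10.65
tool_pos: [0.5559, -0.0898, 0.069]
tcp_rot: [[-0.057, 0.998, 0.002], [0.998, 0.057, 0.001], [0.001, 0.002, -1.0]]
contact_force: [-1.3, 1.6, 9.8]
grip_width: 0.25
grasp_force: 25.0
```

Emit:
jog_arm --commands '[[[0, 0, 0], [0.1, 0, -0.1], 0.1], [[0, 0, 0], [0, 0, 0], 0.1], [[0, 0, 0], [0, 0, 0], 0.1]]'

```text
t: 10.9
tool_pos: [0.5558, -0.0888, 0.0692]
tcp_rot: [[-0.057, 0.998, 0.002], [0.998, 0.057, -0.0], [-0.0, 0.002, -1.0]]
contact_force: [4.8, 0.1, -7.0]
grip_width: 0.251
grasp_force: 25.0
```

Emit:
jog_arm --commands '[[[0, 0, 0], [0.1, 0, 0], 0.1], [[0, 0, 0], [0, 0, 0], 0.1], [[0, 0, 0], [0, 0, 0], 0.1]]'

```text
t: 11.15
tool_pos: [0.5558, -0.0885, 0.0692]
tcp_rot: [[-0.057, 0.998, 0.002], [0.998, 0.057, -0.001], [-0.001, 0.002, -1.0]]
contact_force: [5.9, -3.1, -8.5]
grip_width: 0.253
grasp_force: 25.0
```

Emit:
jog_arm --commands '[[[0, 0, 0], [0, 0, 0], 0.55], [[0, 0, 0], [0, 0, 0], 0.55], [[0, 0, 0], [0, 0, 0], 0.55], [[0, 0, 0], [0, 0, 0], 0.55], [[0, 0, 0], [0, 0, -3], 0.55], [[0, 0, 0], [0, 0, -3], 0.55], [[0, 0, 0], [0, 0, -3], 0.5], [[0, 0, 0], [0, 0, -3], 0.5], [[0, 0, 0], [0, 0, 0], 0.5], [[0, 0, 0], [0, 0, 0], 0.45]]'

```text
t: 11.98
tool_pos: [0.5556, -0.0881, 0.1898]
tcp_rot: [[-0.057, 0.998, 0.003], [0.998, 0.057, 0.001], [0.0, 0.003, -1.0]]
contact_force: [-0.8, -0.0, -0.4]
grip_width: 0.465
grasp_force: 0.0
```

```bash
python3 - <<'E'
from h import *
W=optics.camera("wrist");s=read_state();print(s["t"],s["tool_pos"].round(4),s["contact_force"].round(1))
L=[(c,d) for c,d in yellow(W["image"]) if d[2]>60 and 180<c[1]<350];print(L)
L.sort(key=lambda q:q[0][0]);b=plane(W,L[0][0],.018);c=plane(W,L[1][0],.044);print(b,c,(b-c)@Y)
E
```

```text
12.0333 [ 0.5549 -0.0879  0.1886] [-0.6 -0.2 -0.8]
[(array([228.5, 229.4]), [25, 4, 95]), (array([265.1, 235.2]), [24, 5, 110])]
[ 0.47655731 -0.09782499  0.018     ] [ 0.51111788 -0.0950354   0.044     ] -0.000674511609607785
```

Seated, with the marks now within 1 mm. Next, the bar.

Emit:
jog_arm --commands '[[[0, 0, 0], [2.3, -1.9, 0], 0.45], [[0, 0, 0], [2.3, -1.9, 0], 0.45], [[0, 0, 0], [2.3, -1.9, 0], 0.45], [[0, 0, 0], [2.3, -2, 0], 0.45], [[0, 0, 0], [2.3, -2, 0], 0.45], [[0, 0, 0], [2.3, -2, 0], 0.45], [[0, 0, 0], [0, 0, 0], 0.45], [[0, 0, 0], [0, 0, 0], 0.45]]'

```text
t: 12.7
tool_pos: [0.4292, 0.0442, 0.1879]
tcp_rot: [[-0.06, 0.998, -0.001], [0.998, 0.06, 0.001], [0.001, -0.001, -1.0]]
contact_force: [0.4, -1.4, -1.1]
grip_width: 0.45
grasp_force: 0.0
```

```bash
python3 - <<'E'
from h import *
W=optics.camera("wrist");s=read_state();print(s["t"],s["tool_pos"].round(4),s["joint_pos"].round(1))
h=cv2.cvtColor(W["image"],cv2.COLOR_RGB2HSV).astype(int);m=(((h[...,0]<8)|(h[...,0]>172))&(h[...,1]>120)).astype(np.uint8);m[:,:280]=0;m[:150]=0;m[400:]=0
b=big(m);ys,xs=np.nonzero(b);print(xs.min(),xs.max(),ys.min(),ys.max())
P=np.array([plane(W,(x,y),.126)[:2] for x,y in zip(xs,ys)]);u=P@X[:2];v=P@Y[:2]
print("v range",v.min(),v.max())
q=[(w,np.ptp(u[abs(v-w)<.003]),u[abs(v-w)<.003].mean()) for w in np.arange(v.min()+.02,v.max()-.02,.015)];print(np.round(q,4))
mid=(v.min()+v.max())/2;C=np.median([a[2] for a in q])*X+mid*Y;print("bar",C,"from TCP fixture",(C-s["tool_pos"])@X,(C-s["tool_pos"])@Y, "slope",np.degrees(np.polyfit([a[0] for a in q],[a[2] for a in q],1)[0]))
E
```

```text
12.75 [0.4299 0.0432 0.1881] [-56.6   6.3  50.3 120.8  -5.9  55.3   0.2]
309 377 216 350
v range -0.041563031431223633 0.04407492638944233
[[-0.0216  0.0099  0.4287]
 [-0.0066  0.0091  0.4286]
 [ 0.0084  0.0096  0.4286]
 [ 0.0234  0.0095  0.4283]]
bar [0.42769297 0.02741712 0.        ] from TCP fixture -0.0032022246375192857 -0.015651386197670536 slope -0.42170329254275596
```

Emit:
jog_arm --commands '[[[0, 0, -0.3], [0, -0.3, 2], 0.45], [[0, 0, 0], [0, 0, 2], 0.45], [[0, 0, 0], [0, 0, 2], 0.45], [[0, 0, 0], [0, 0, 2], 0.45], [[0, 0, 0], [0, 0, 0], 0.45], [[0, 0, 0], [0, 0, 0], 0.45]]'

```text
t: 13.25
tool_pos: [0.4272, 0.0412, 0.108]
tcp_rot: [[-0.06, 0.998, -0.002], [0.998, 0.06, -0.002], [-0.002, -0.002, -1.0]]
contact_force: [0.8, 0.3, 0.8]
grip_width: 0.446
grasp_force: 0.0
```

Emit:
jog_arm --commands '[[[0, 0, 0], [0, 0, 0], 0.02], [[0, 0, 0], [0, 0, 0], 0.02], [[0, 0, 0], [0, 0, 0], 0.02], [[0, 0, 0], [0, 0, 0], 0.02], [[0, 0, 0], [0, 0, 0], 0.02], [[0, 0, 0], [0, 0, 0], 0.02]]' --force 15

```text
t: 13.75
tool_pos: [0.4269, 0.0429, 0.1088]
tcp_rot: [[-0.062, 0.998, -0.001], [0.998, 0.062, 0.001], [0.001, -0.001, -1.0]]
contact_force: [-4.2, 0.1, 8.9]
grip_width: 0.12
grasp_force: 15.0
```

Gripped on the bar (11.3 mm). Swinging up along the arc.

Emit:
jog_arm --commands '[[[0, 0, 0], [0, 0.02, -0.8], 0.02], [[0, 0, 0], [0, 0.05, -0.8], 0.02], [[0, 0, 0], [0, 0.08, -0.8], 0.02], [[0, 0, 0], [0, 0.12, -0.79], 0.02], [[0, 0, 0], [0, 0.15, -0.79], 0.02], [[0, 0, 0], [0, 0.18, -0.78], 0.02], [[0, 0, 0], [0, 0.22, -0.77], 0.02], [[0, 0, 0], [0, 0.25, -0.76], 0.02], [[0, 0, 0], [0, 0.28, -0.75], 0.02], [[0, 0, 0], [0, 0.31, -0.74], 0.02]]'

```text
t: 14.58
tool_pos: [0.4425, 0.0439, 0.1869]
tcp_rot: [[-0.062, 0.998, -0.003], [0.998, 0.062, 0.0], [0.001, -0.003, -1.0]]
contact_force: [-11.4, 3.6, 2.0]
grip_width: 0.127
grasp_force: 15.0
```

Emit:
jog_arm --commands '[[[0, 0, 0], [0, 0.24, -0.73], 0.02], [[0, 0, 0], [0, 0.37, -0.71], 0.02], [[0, 0, 0], [0, 0.4, -0.69], 0.02], [[0, 0, 0], [0, 0.43, -0.68], 0.02], [[0, 0, 0], [0, 0.46, -0.66], 0.02], [[0, 0, 0], [0, 0.49, -0.64], 0.02], [[0, 0, 0], [0, 0.51, -0.62], 0.02], [[0, 0, 0], [0, 0.54, -0.6], 0.02], [[0, 0, 0], [0, 0.56, -0.57], 0.02], [[0, 0, 0], [0, 0.59, -0.55], 0.02]]'

```text
t: 15.42
tool_pos: [0.4879, 0.0464, 0.2518]
tcp_rot: [[-0.062, 0.998, -0.005], [0.998, 0.062, 0.001], [0.001, -0.005, -1.0]]
contact_force: [-20.7, -0.7, 20.3]
grip_width: 0.122
grasp_force: 15.0
```

Emit:
jog_arm --commands '[[[0, 0, 0], [0, 0.51, -0.62], 0.02], [[0, 0, 0], [0, 0.53, -0.6], 0.02], [[0, 0, 0], [0, 0.65, -0.47], 0.02], [[0, 0, 0], [0, 0.67, -0.44], 0.02], [[0, 0, 0], [0, 0.69, -0.41], 0.02]]'

```text
t: 15.83
tool_pos: [0.5204, 0.0485, 0.2771]
tcp_rot: [[-0.062, 0.998, -0.0], [0.998, 0.062, 0.0], [0.0, -0.0, -1.0]]
contact_force: [-4.6, 0.9, 4.2]
grip_width: 0.122
grasp_force: 15.0
```

Emit:
jog_arm --commands '[[[0, 0, 0], [0, 0.7, -0.39], 0.02], [[0, 0, 0], [0, 0.72, -0.35], 0.02], [[0, 0, 0], [0, 0.73, -0.32], 0.02], [[0, 0, 0], [0, 0.75, -0.29], 0.02], [[0, 0, 0], [0, 0.76, -0.26], 0.02], [[0, 0, 0], [0, 0.77, -0.23], 0.02], [[0, 0, 0], [0, 0.78, -0.2], 0.02]]'

```text
t: 16.42
tool_pos: [0.5729, 0.0521, 0.2968]
tcp_rot: [[-0.062, 0.998, 0.0], [0.998, 0.062, 0.0], [0.0, 0.0, -1.0]]
contact_force: [-3.3, 5.1, 2.9]
grip_width: 0.119
grasp_force: 15.0
```

```bash
python3 - <<'E'
from h import *
S=optics.camera("scene");s=read_state();print(s["t"],s["tool_pos"].round(4),s["contact_force"].round(1),s["joint_pos"].round(1))
h=cv2.cvtColor(S["image"],cv2.COLOR_RGB2HSV).astype(int);m=(((h[...,0]<8)|(h[...,0]>172))&(h[...,1]>120)&(h[...,2]>50)).astype(np.uint8)
ys,xs=np.nonzero(big(m));print(xs.min(),xs.max(),ys.min(),ys.max())
cv2.imwrite("pics/s4.png",cv2.resize(S["image"][120:340,180:440,::-1],None,fx=2.5,fy=2.5,interpolation=cv2.INTER_CUBIC))
E
```

```text
16.4667 [0.574  0.0521 0.297 ] [-3.9  5.7  7.1] [-47.   19.8  50.   94.3 -15.6  73.3   9.5]
290 313 188 221
```

View pics/s4.png

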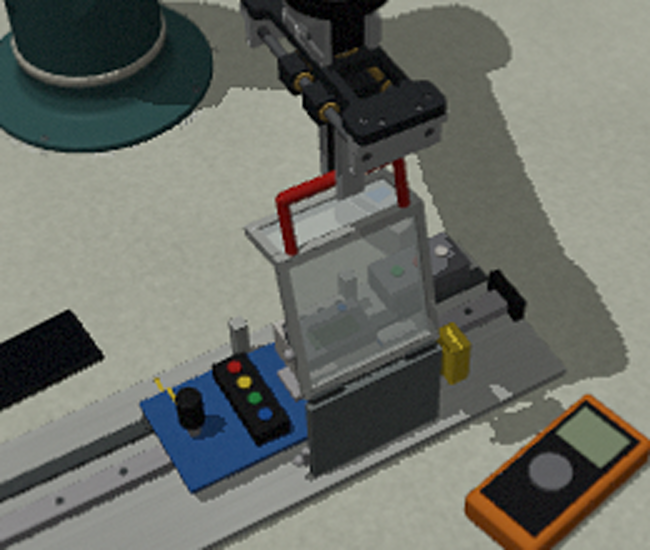

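The scene crop shows the cover nearly upright (~77°), the bar gripped between its legs, and the carrier's yellow line still meeting the base line. Last part slowly.

Emit:
jog_arm --commands '[[[0, 0, 0], [0, 0.78, -0.16], 0.02], [[0, 0, 0], [0, 0.79, -0.13], 0.02], [[0, 0, 0], [0, 0.8, -0.1], 0.02], [[0, 0, 0], [0, 0.8, -0.06], 0.02], [[0, 0, 0], [0, 0.8, -0.03], 0.02], [[0, 0, 0], [0, 0.7, 0], 0.02], [[0, 0, 0], [0, 0.6, 0], 0.02], [[0, 0, 0], [0, 0.4, 0.02], 0.02], [[0, 0, 0], [0, 0.2, 0.02], 0.02], [[0, 0, 0], [0, 0, 0], 0.02]]'

```text
t: 17.3
tool_pos: [0.6309, 0.0551, 0.3008]
tcp_rot: [[-0.062, 0.998, -0.0], [0.998, 0.062, -0.001], [-0.001, -0.0, -1.0]]
contact_force: [-0.3, 0.8, -0.7]
grip_width: 0.122
grasp_force: 15.0
```

```bash
python3 - <<'E'
from h import *
from scipy.optimize import least_squares
s=read_state();p=s["tool_pos"];print(s["t"],p.round(4),s["contact_force"].round(1))
A=np.array([[.4269,.0429,.1088],[.4425,.0439,.1869],[.4879,.0464,.2518],[.5204,.0485,.2771],[.5729,.0521,.2968],p])
u=A@X;z=A[:,2]
f=least_squares(lambda q:np.hypot(u-q[0],z-q[1])-.191,[.62,.107]);h=f.x;print("circle hinge u,z",h,f.fun.round(4),"a",np.arctan2(z-h[1],h[0]-u).round(3))
S=optics.camera("scene");T=optics.camera("top")
h=cv2.cvtColor(S["image"],cv2.COLOR_RGB2HSV).astype(int);m=(((h[...,0]<8)|(h[...,0]>172))&(h[...,1]>120)&(h[...,2]>50)).astype(np.uint8);m[:150]=0;m[240:]=0
n,l,st,c=cv2.connectedComponentsWithStats(m);print([(st[i].tolist()) for i in range(1,n) if st[i,4]>10])
cv2.imwrite("pics/s5.png",cv2.resize(S["image"][120:340,180:440,::-1],None,fx=2.5,fy=2.5,interpolation=cv2.INTER_CUBIC))
E
```

```text
17.3 [0.6309 0.0551 0.3008] [-0.3  0.8 -0.7]
circle hinge u,z [0.6192948  0.11114238] [-0.0004 -0.0004  0.0002  0.0012 -0.0001 -0.0009] a [-0.012  0.409  0.827  1.042  1.337  1.643]
[[351, 205, 5, 11, 44], [305, 206, 25, 31, 230]]
```

View pics/s5.png

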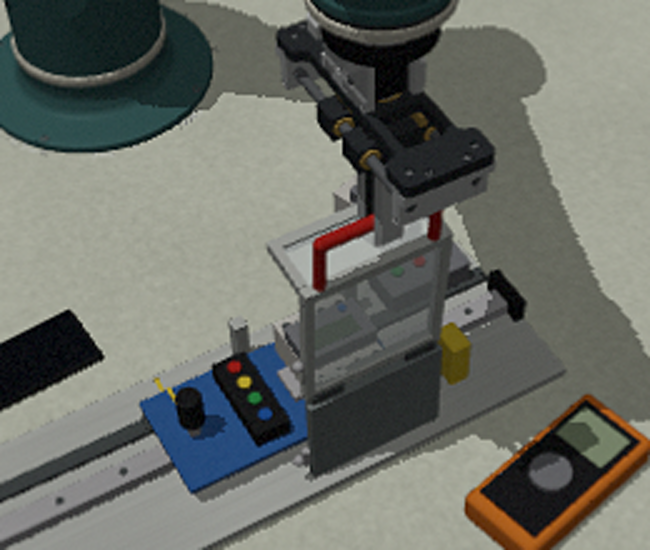

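The cover leans just past upright with the bar still gripped. The circle fit gives 1.643 rad, so I'll add about 4.5 mm and hold.

Emit:
jog_arm --commands '[[[0, 0, 0], [0, 0.15, 0.01], 0.02], [[0, 0, 0], [0, 0.15, 0.01], 0.02], [[0, 0, 0], [0, 0.15, 0.01], 0.02], [[0, 0, 0], [0, 0, 0], 0.02], [[0, 0, 0], [0, 0, 0], 0.02], [[0, 0, 0], [0, 0, 0], 0.02], [[0, 0, 0], [0, 0, 0], 0.02], [[0, 0, 0], [0, 0, 0], 0.02], [[0, 0, 0], [0, 0, 0], 0.02], [[0, 0, 0], [0, 0, 0], 0.02]]'

```text
t: 18.23
tool_pos: [0.635, 0.0554, 0.3006]
tcp_rot: [[-0.062, 0.998, -0.0], [0.998, 0.062, -0.0], [-0.0, -0.0, -1.0]]
contact_force: [-0.9, -2.3, -4.8]
grip_width: 0.12
grasp_force: 15.0
```

Emit:
jog_arm --commands '[[[0, 0, 0], [0, 0, 0], 0.02], [[0, 0, 0], [0, 0, 0], 0.02], [[0, 0, 0], [0, 0, 0], 0.02], [[0, 0, 0], [0, 0, 0], 0.02], [[0, 0, 0], [0, 0, 0], 0.02], [[0, 0, 0], [0, 0, 0], 0.02]]'

```text
t: 18.73
tool_pos: [0.6351, 0.0555, 0.3006]
tcp_rot: [[-0.062, 0.998, -0.0], [0.998, 0.062, -0.0], [-0.0, -0.0, -1.0]]
contact_force: [-0.9, -3.7, -6.5]
grip_width: 0.122
grasp_force: 15.0
```

```bash
python3 - <<'E'
from h import *
s=read_state();p=s["tool_pos"];print(s["t"],p.round(4),s["contact_force"].round(1),"a",np.arctan2(p[2]-.1111,.6193-p@X), s["grasp_force"])
T=optics.camera("top");S=optics.camera("scene")
for n,c in(("T",T),("S",S)):
  print(n,[(q,d[2]) for q,d in yellow(c["image"]) if d[2]<60 and q[1]>230])
E
```

```text
18.7333 [0.6351 0.0555 0.3006] [-0.9 -3.7 -6.5] a 1.6654950547842915 14.996691048145294
T [(array([350.5, 251.7]), 34), (array([376.5, 266.6]), 11), (array([376.5, 282. ]), 12)]
S [(array([243.2, 273.4]), 13), (array([277.4, 272.1]), 27), (array([248.1, 276.8]), 9)]
```

```bash
python3 -c "
from workcell import job_done
print(job_done())"
```

```text
the job is handed in; nothing more can be done
None
```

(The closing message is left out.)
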